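Warm the soup: cup on the plate, dimmer wheel to green

TASK

Stand the red-lidded soup cup on the black plate of the warmer with the orange thumbwheel, keeping it upright and setting it down gently, wholly on the plate. Roll that orange wheel by its knurled edge with a fingertip, as many clicks as it takes, until its green mark rests under the white pointer, never letting it run on into the red marks. Leave the other warmer's wheel and everything else on the counter as they are.

Things in the scene. Friction and masses are not known exactly. Their poses are not given: they have to be found in the camera images.
- soup_center (a point): The soup cup: a closed straight white paper cup with a RED lid and red band, body 56 mm in diameter, lid 60 mm (top 8 mm), 68 mm tall, 0.11 to 0.22 kg, standing upright. This point: its centre, 34 mm above its underside. Its z axis is the cup's axis.
- soup: The same soup cup; this origin is the centre of its underside.
- warmer_o: The warmer with the ORANGE wheel: low steel box 125 mm wide, 146 mm long, 45 mm high. +x runs from its front (wheel) to its back (plate), away from the robot give or take 0.3 rad; +y is its left. Origin: on the table, 55 mm behind the wheel's axis and 32 mm before the plate's centre. A thin rail 78 mm high runs along the back edge, 47 mm behind the plate's centre.
- plate_o (a point): Centre of the top face of the round black warming plate of the orange-wheel warmer. The plate is 84 mm in diameter, level, its top 50 mm above the table, 87 mm behind the wheel's axis. The hood over the wheel ends 40 mm before this point and is 68 mm high.
- axis_o (a point): Point on the orange wheel's axis at its top face, 60 mm above the table; axes as the warmer's. The wheel lies level: 72 mm in diameter over its 30 upright ribs, 46 to 60 mm above the table. Hood (68 mm high) and housing begin 6 mm before the axis; cheeks stand 48 to 58 mm to either side, up to 17 mm before the axis. The rest of the edge is free, with nothing beneath.
- wheel_o (a joint): Orange wheel's turn, rad: click k is at 0.2094 k (12 degrees, 7.5 mm of edge, per click), k = 0 to 10; starts between 0.6 and 4.4, snapping to the nearest when first touched. It grows as the front edge moves to the warmer's -y, the robot's right. A spring detent draws it to the nearest click; about 1 N along the edge moves it on and it stays. The fixed white pointer on the hood shows tick k: 7 is broad and GREEN, 9 and 10 red, the others white.
- rim_o (a point): Point on the orange wheel's upper edge, 34 mm from its axis; it turns with the wheel (at tick 0). A fingertip leaned on the ribs with 5 to 8 N rolls the wheel without slipping.
- warmer_g: The other warmer, the same but for its BLUE wheel, which is to be left alone. Origin and axes as for the orange one.
- plate_g (a point): The plate's centre of the other warmer, the same in all but its BLUE wheel; it is not to be used.
- axis_g (a point): The blue wheel's axis at its top face, as axis_o.
- rim_g (a point): A point on the blue wheel's upper edge, 34 mm from its axis, turning with the wheel.
- cup_green: Bystander: a closed white cup just like the soup cup (60 mm wide, 68 mm tall) but with a green lid and band, standing upright. Origin: centre of its underside.
- cup_white: Bystander: a closed white cup just like the soup cup (60 mm wide, 68 mm tall) but with a white lid and band, standing upright. Origin: centre of its underside.
- cup_yellow: Bystander: a closed white cup just like the soup cup (60 mm wide, 68 mm tall) but with a yellow lid and band, standing upright. Origin: centre of its underside.
- sauce: Bystander: yellow squeeze bottle 52 mm in diameter, 170 mm tall, standing. Origin: centre of its underside.
- shaker: Bystander: glass shaker 44 mm in diameter, 85 mm tall, standing. Origin: centre of its underside.
- spoon: Bystander: serving spoon 240 mm long lying along its own x axis, 20 mm thick. Origin: under its middle, on the table.

How it is judged:
By the outcome, as a careful person would: the job done as asked, in the order asked, and still so for the second after the job is handed in, with the robot touching nothing.
It also fails if it takes over 64 s, if anything falls off the work surface, if the arm or the gripper's body presses on something with over 40 N, if the wrist force passes 120 N, or if a joint passes its speed limit or range.

ROBOT

A 6-joint arm with a two-finger parallel gripper is mounted at the origin on the work surface. World frame = base frame: x ahead of the robot, y to its left, z up, the work surface at z = 0. Lengths are in m, angles in rad, forces in N, time in s.
With the tool pointing down it reaches from about 0.275 to 0.75 m from the base axis. Payload 10.2 kg.
Tool frame: the origin (TCP) lies midway between the tips of the shut fingers; the grasp point (between the pads) lies 19 mm behind it; y points along the fingers, x is the direction in which the jaws open and shut, and the axes are right-handed (so a half turn about y gives the same grasp; the last joint's range is limited). The gripper opens to 88 mm and grips with 3 to 60 N. Pads are 18 mm wide; open, the fingers measure 123 mm over their backs; the gripper's body (75 mm by 187 mm) begins 45 mm behind the grasp point.
Start: joints at [-1.513, 0.313, 1.498, -0, 1.331, -0.223], TCP at [0.145, -0.504, 0.239] pointing down, gripper open.
Joint ranges: [-2.94, 2.94], [-0.97, 2.17], [0.19, 2.56], [-1.23, 4.37], [0.02, 3.11], [-2.88, 2.88]. Speed limits (rad/s): [2.39, 2.39, 3.01, 3.14, 3.14, 3.14].

INTERFACE

Orientations are given as a rotation vector (axis times angle).
In Python, from bench import bot, imaging gives the robot as it stands.
- The arm moves only by the tool servo_tool, never from a script. Its argument "rows" is a list of rows, each a list of 2 entries, a list of its own where there are three numbers: the shift along the tool's x, y, z in m, then the turn about the tool's y in degrees. A call has 1 to 5 rows; each row is the pose to reach, as a shift and turn from the pose commanded when the call began, along the tool's axes at that moment; what a row does not reach only later rows make up. A row lasts 1/12 s, in which the tool goes at most 41.7 mm and 7.16 degrees, less where a joint would pass 70% of its speed; a pose out of reach is approached as far as the arm can. A call with a gripper value outside its range is refused whole. "claw" is the closure, from -1 (fully open) to 1 (shut), set as the call begins (left out, the last holds). The fingers move at their own pace and stop on an object; the grip force is fixed at half the most. Time passes only in rows, so rows that repeat a pose let the fingers close. It gives the time, the measured TCP pose, the force and the opening at its end, in the units of the state.
- bot.state(): the state, without advancing time (a new reading comes with each control period).
- imaging.capture(name): name is "scene" or "top"; returns a dict with "pixels" (420x560x3 uint8, red, green, blue), "z_map" (420x560 float32, m along the optical axis (not along the pixel's ray), 0 where there is no reading), "K" (3x3 intrinsics, pixels), "cam_to_world" (4x4, takes a point from camera to world coordinates). Camera axes: x right, y down, z forward; pixel columns grow to the right and rows downward; lengths in m; the calibration is good to about 2 mm. A picture is of the moment at which its call begins.
- bot.close_job(): hands the job in, once; it reports no verdict.
The state is a dict: "time": time; "q": joint angles; "joint_vel": joint speeds; "joint_torque": joint torques, N m; "tool_pos": TCP position; "eef_rot": TCP orientation; "contact_force": force on the tool from outside, world axes, zero at the start; "moment": the same for the moment, N m; "width": finger opening in m.
Only numpy, scipy, OpenCV 4.12 (cv2) and the standard library are available. Lean on these libraries where they do the work, as an engineer would, in place of code of your own. Each camera call takes 0.05 s, during which the arm holds its last target.

## Working session

There is one attempt and no reset: what is moved stays moved. The work goes in short steps, Python scripts to look and compute and a tool call to move; the robot and the scene stay as the last step left them, time stands still between calls to the robot, and variables do not carry over. Pictures are saved under pics/ and viewed, and the job is handed in when it is done.

Besides the shell and the picture viewer there is one more tool, called after ">>>" by a JSON object that holds its "op" and its "data", one argument or row to a line. servo_tool: Moves the arm, as the interface text tells. Its arguments: {"type":"object","properties":{"rows":{"type":"array","items":{"type":"array"}},"claw":{"type":"number"}},"required":["rows"]}

```bash
ls; mkdir -p pics
python3 - <<'E'
from bench import bot, imaging
import cv2,numpy as np
print(bot.state())
for n in("scene","top"):
    c=imaging.capture(n); np.savez(f"{n}0.npz",**c)
    cv2.imwrite(f"pics/{n}0.png",c["pixels"][...,::-1]); print(n,c["K"],c["cam_to_world"])
E
```

```text
pics
{'time': 0.0, 'q': array([-1.51339808e+00,  3.13480432e-01,  1.49844857e+00,  1.77777110e-05,
        1.33103271e+00, -2.23419407e-01]), 'joint_vel': array([-1.02440956e-04, -1.54350876e-03,  9.19010594e-06,  2.97423910e-04,
       -2.05871459e-05, -1.22464355e-03]), 'joint_torque': array([ 5.09771198e-04, -4.02208936e+01, -2.52268714e+01,  6.94556767e-02,
        3.52751801e-02, -9.72112571e-05]), 'tool_pos': array([ 0.1454668 , -0.50417642,  0.23814119]), 'eef_rot': array([-1.32796485,  1.00045458, -0.99900571]), 'contact_force': array([-0.43507169, -0.1754764 , -0.11392324]), 'moment': array([-0.03528506,  0.04663573, -0.04658942]), 'width': 0.08772500745960435}
scene [[395.72673805   0.         278.27007125]
 [  0.         395.72673805 206.38544256]
 [  0.           0.           1.        ]] [[ 0.36974764  0.63810417 -0.67535898  1.28021779]
 [ 0.92911992 -0.25766963  0.26522166 -0.28630218]
 [-0.00478045 -0.72555457 -0.68814803  0.78581242]
 [ 0.          0.          0.          1.        ]]
top [[533.77346472   0.         280.05747373]
 [  0.         533.77346472 203.92073911]
 [  0.           0.           1.        ]] [[-0.01578245 -0.98456046  0.1743319   0.36274914]
 [-0.99971024  0.01236878 -0.02065067  0.01573713]
 [ 0.01817556 -0.17460731 -0.98447038  1.25224572]
 [ 0.          0.          0.          1.        ]]
```

View pics/scene0.png

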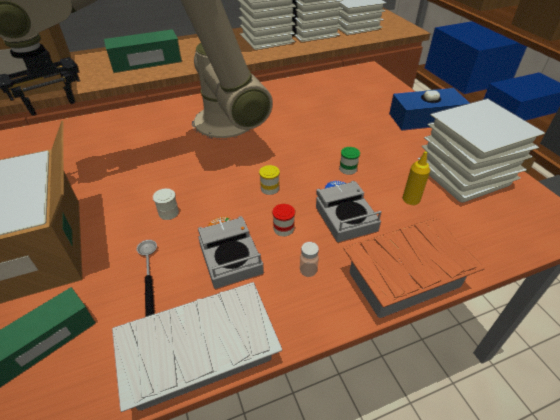

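View pics/top0.png

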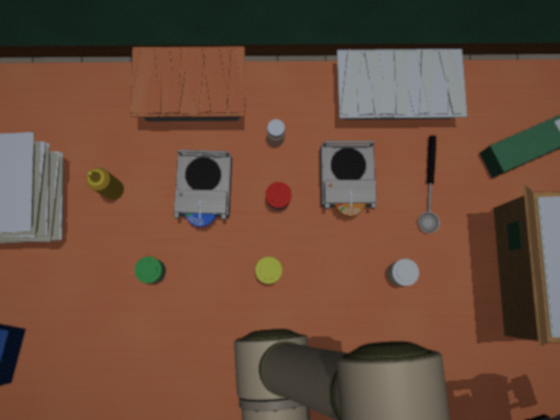

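Run:
```python
from scipy.spatial.transform import Rotation as R
print(R.from_rotvec([-1.32796485,  1.00045458, -0.99900571]).as_matrix().round(3))
```

```text
[[ 0.277 -0.     0.961]
 [-0.961  0.001  0.277]
 [-0.001 -1.     0.   ]]
```

Run:
```python
import cv2,numpy as np
a=np.load("top0.npz")["pixels"][...,::-1]; b=np.load("scene0.npz")["pixels"][...,::-1]
A=cv2.resize(a[130:225,265:385],None,fx=6,fy=6,interpolation=cv2.INTER_NEAREST)
cv2.imwrite("pics/topz.png",A)
B=cv2.resize(b[165:295,180:310],None,fx=4.5,fy=4.5,interpolation=cv2.INTER_NEAREST)
cv2.imwrite("pics/scz.png",B)
```

```text
(no output)
```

View pics/topz.png

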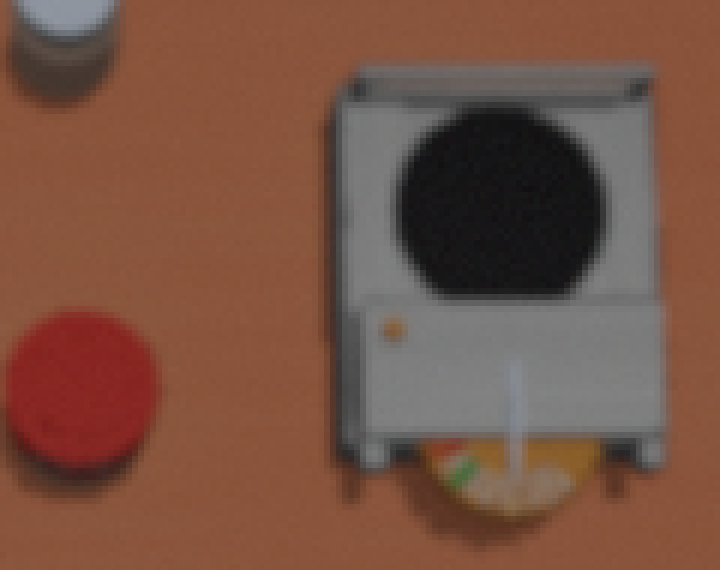

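View pics/scz.png

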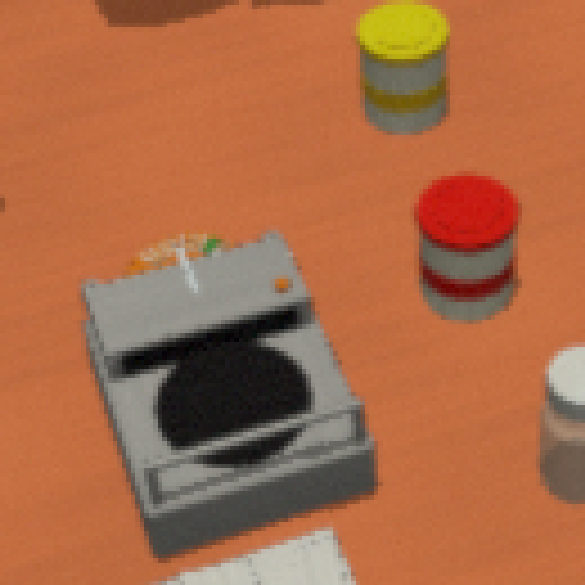

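```bash
cat > h.py <<'E'
import cv2,numpy as np
from scipy.optimize import least_squares
def ray(c,u,v):
    d=np.linalg.inv(c["K"])@np.array([u,v,1.]); T=c["cam_to_world"]; return T[:3,3],T[:3,:3]@d
def onz(c,uv,z):
    out=[]
    for u,v in np.atleast_2d(uv):
        o,d=ray(c,u,v); out.append(o+d*(z-o[2])/d[2])
    return np.array(out)
def tri(c1,p1,c2,p2):
    o1,d1=ray(c1,*p1);o2,d2=ray(c2,*p2)
    s=np.linalg.lstsq(np.c_[d1,-d2],o2-o1,rcond=None)[0]
    a=o1+s[0]*d1;b=o2+s[1]*d2
    return (a+b)/2,np.linalg.norm(a-b)
def fitc(P):
    f=lambda p:np.hypot(P[:,0]-p[0],P[:,1]-p[1])-p[2]
    r=least_squares(f,[*P[:,:2].mean(0),.03],loss='soft_l1',f_scale=.001); return r.x
def hsv(c): return cv2.cvtColor(c["pixels"],cv2.COLOR_RGB2HSV)
def blob(m,box=None):
    m=m.astype(np.uint8)
    if box is not None:
        k=np.zeros_like(m);k[box[1]:box[3],box[0]:box[2]]=1;m=m*k
    cs,_=cv2.findContours(m,cv2.RETR_EXTERNAL,cv2.CHAIN_APPROX_NONE)
    c=max(cs,key=cv2.contourArea)
    return c[:,0,:].astype(float)
E
cat > m.py <<'E'
from h import *
t=dict(np.load("top0.npz"));s=dict(np.load("scene0.npz"))
ht,hs=hsv(t),hsv(s)
def red(h): return ((h[...,0]<4)|(h[...,0]>174))&(h[...,1]>190)&(h[...,2]>60)
ct=blob(red(ht),(255,175,300,220)); cs=blob(red(hs),(265,195,305,222))
for n,c,p in(("t",t,ct),("s",s,cs)):
    e=cv2.fitEllipse(p.astype(np.float32)); print(n,e)
    for z in(.066,.068): print(z,fitc(onz(c,p,z)))
et=cv2.fitEllipse(ct.astype(np.float32))[0];es=cv2.fitEllipse(cs.astype(np.float32))[0]
print("lid tri",tri(t,et,s,es))
# plate
bt=blob(t["pixels"].max(2)<45,(322,140,375,185)); bt=bt[bt[:,1]<176]
print("plate t",fitc(onz(t,bt,.05)))
bs=blob(s["pixels"].max(2)<60,(205,235,260,275)); print(bs.min(0),bs.max(0))
print("plate s",fitc(onz(s,bs,.05)))
# wheel orange, top
hh=ht[...,0]
E
python3 m.py
python3 - <<'E'
import sys;sys.path.insert(0,'.')
import numpy as np
t=np.load("top0.npz");print(t["z_map"][195,279],t["z_map"][165,348],t["z_map"][195,348])
E
```

```text
t ((277.3316955566406, 192.788818359375), (18.076810836791992, 19.264389038085938), 134.79788208007812)
0.066 [ 0.60061064 -0.00104918  0.01867947]
0.068 [ 0.60020989 -0.00102099  0.01864794]
s ((283.2113037109375, 211.76048278808594), (15.57584285736084, 21.037137985229492), 89.68496704101562)
0.066 [ 0.59686626 -0.00416072  0.02822996]
0.068 [ 0.59876517 -0.00494476  0.02815156]
lid tri (array([ 0.59817013, -0.00400303,  0.06648737]), np.float64(0.0013541358926661533))
plate t [ 0.66752186 -0.16875543  0.0380162 ]
[207. 235.] [248. 264.]
plate s [ 0.6525393  -0.16788798  0.04129863]
1.2052448 1.2341236 1.211045
```

```bash
cat > m.py <<'E'
from h import *
t=dict(np.load("top0.npz"));s=dict(np.load("scene0.npz"))
pt=t["pixels"].astype(int);ps=s["pixels"].astype(int)
ct=blob((pt[...,1]<0.42*pt[...,0])&(pt[...,0]>80),(255,175,300,220)); cs=blob((ps[...,1]<0.3*ps[...,0])&(ps[...,0]>120),(265,195,305,222))
et=cv2.fitEllipse(ct.astype(np.float32));es=cv2.fitEllipse(cs.astype(np.float32))
for n,c,p,e in(("t",t,ct,et),("s",s,cs,es)):
    print(n,e, p.min(0),p.max(0),fitc(onz(c,p,.068)),onz(c,e[0],.068))
print("lid tri",tri(t,et[0],s,es[0]))
def dark(p,th): return p.max(2)<th
for th in (50,60,70):
    bt=blob(dark(pt,th),(322,140,375,185)); b=bt[bt[:,1]<176]; print("plate t",th,b.min(0),b.max(0),fitc(onz(t,b,.05)))
for th in (60,75,90):
    bs=blob(dark(ps,th),(205,235,260,275)); print(bs.min(0),bs.max(0),fitc(onz(s,bs,.05)))
mt=cv2.fitEllipse(b.astype(np.float32))[0]
print(pt[165,348],pt[165,328],pt[195,279],pt[210,350],pt[207,362])
# orange/white wheel front edge in top
sat=(pt[...,0]>1.0*pt[...,2])
for v in range(202,220): print(v,[tuple(pt[v,u]) for u in range(334,368,3)])
E
python3 m.py
```

```text
t ((277.962158203125, 194.65882873535156), (24.694271087646484, 25.296634674072266), 20.842397689819336) [266. 182.] [290. 207.] [ 0.59393051 -0.00471655  0.02848232] [[ 0.59377705 -0.00470301  0.068     ]]
s ((283.3236389160156, 211.51675415039062), (15.235132217407227, 21.402448654174805), 89.23819732666016) [273. 204.] [294. 219.] [ 0.5981768  -0.00435584  0.02809877] [[ 0.59868014 -0.00463187  0.068     ]]
lid tri (array([ 0.59481697, -0.00396208,  0.06419313]), np.float64(0.0017171663540714523))
plate t 50 [332. 148.] [364. 175.] [ 0.66755493 -0.16870971  0.03826583]
plate t 60 [331. 147.] [365. 175.] [ 0.66768995 -0.1686798   0.03923966]
plate t 70 [331. 147.] [365. 175.] [ 0.66805865 -0.16863363  0.03992628]
[207. 235.] [248. 264.] [ 0.6525393  -0.16788798  0.04129863]
[205. 235.] [248. 264.] [ 0.65227403 -0.16756571  0.04202534]
[205. 235.] [248. 264.] [ 0.65157758 -0.16772775  0.0430909 ]
[22 21 22] [125 125 125] [137  38  34] [133 112  96] [135  93  43]
202 [(np.int64(102), np.int64(100), np.int64(100)), (np.int64(108), np.int64(98), np.int64(96)), (np.int64(111), np.int64(
[... 8991 characters left out ...]
64(83), np.int64(58)), (np.int64(139), np.int64(85), np.int64(61)), (np.int64(138), np.int64(84), np.int64(60)), (np.int64(138), np.int64(84), np.int64(60))]
219 [(np.int64(137), np.int64(85), np.int64(60)), (np.int64(121), np.int64(75), np.int64(53)), (np.int64(116), np.int64(71), np.int64(50)), (np.int64(98), np.int64(58), np.int64(39)), (np.int64(98), np.int64(58), np.int64(40)), (np.int64(102), np.int64(60), np.int64(43)), (np.int64(123), np.int64(74), np.int64(53)), (np.int64(136), np.int64(84), np.int64(59)), (np.int64(137), np.int64(84), np.int64(59)), (np.int64(138), np.int64(84), np.int64(60)), (np.int64(137), np.int64(83), np.int64(59)), (np.int64(138), np.int64(83), np.int64(59))]
```

```bash
cat > m2.py <<'E'
from h import *
t=dict(np.load("top0.npz"));s=dict(np.load("scene0.npz"))
def cloud(c):
    v,u=np.mgrid[:420,:560];z=c["z_map"];K=c["K"]
    P=np.stack([(u-K[0,2])/K[0,0]*z,(v-K[1,2])/K[1,1]*z,z],-1)
    T=c["cam_to_world"];W=P@T[:3,:3].T+T[:3,3];W[z==0]=np.nan;return W
for n,c in(("t",t),("s",s)):
    W=cloud(c); X,Y,Z=W[...,0],W[...,1],W[...,2]
    reg=(X>.5)&(X<.78)&(Y>-.27)&(Y<-.07)
    print(n,"table z",np.nanmedian(Z[(abs(X-.62)<.03)&(abs(Y-.06)<.02)]))
    pl=reg&(c["pixels"].max(2)<60)&(abs(Z-.05)<.006); print("plate",np.nanmedian(Z[pl]),pl.sum())
    b=fitc(W[pl]) ; 
    h=reg&(abs(Z-.068)<.004)&(X<.66)&(X>.56); 
    Q=W[h][:,:2]; r=cv2.minAreaRect((Q*1000).astype(np.float32)); print("hood",np.nanmedian(Z[h]),r)
    b=reg&(Z>.025)&(X>.575); Q=W[b][:,:2]; print("box",cv2.minAreaRect((Q*1000).astype(np.float32)))
    rr=(abs(X-.596)<.02)&(abs(Y+.0045)<.02)&(Z>.05); print("lid z",np.nanmedian(Z[rr]),np.nanmean(W[(abs(X-.596)<.04)&(abs(Y+.0045)<.04)&(Z>.06)],0))
# wheel front arc in top: saturation contrast; light vs shadow; per column bottom-most bright px
p=t["pixels"].astype(float); g=p[...,1]
arc=[]
for u in range(341,361):
    col=g[204:222,u]; d=np.diff(col); k=int(np.argmin(d)); arc.append((u,204+k+.5))
arc=np.array(arc); A=onz(t,arc,.06)
f=lambda q:np.hypot(A[:,0]-q[0],A[:,1]-q[1])-.036
r=least_squares(f,[.59,-.17],loss='soft_l1',f_scale=.001);print("axis",r.x,np.abs(r.fun).round(4).tolist())
# side edges of plate: direction from hood line in top: pointer
gm=(p[...,1]>p[...,0]*1.08)&(p[...,1]>80);k=np.zeros_like(gm);k[200:218,330:370]=1
v,u=np.nonzero(gm&k);print("green px",u.mean(),v.mean(),onz(t,(u.mean(),v.mean()),.06))
E
python3 m2.py
```

```text
t table z -0.00023725058143120314
plate 0.049819210952034565 887
hood 0.06767997023741135 ((594.0610961914062, -169.3088836669922), (116.0841064453125, 65.0937728881836), 89.54503631591797)
box ((677.3936767578125, -187.86056518554688), (161.6986541748047, 205.35264587402344), 89.62982177734375)
lid z 0.06826474280358608 [ 0.59604201 -0.0059565   0.06797387]
s table z 0.00022875298999103233
plate 0.05014325816225873 722
hood 0.06805678432084905 ((597.90380859375, -167.16636657714844), (116.18763732910156, 66.26090240478516), 89.3702621459961)
box ((677.9263305664062, -183.15382385253906), (156.05731201171875, 204.62359619140625), 89.53034973144531)
lid z 0.06895532823441952 [ 0.60059485 -0.00513646  0.06813822]
axis [ 0.58217367 -0.16740466] [0.0, 0.0012, 0.0002, 0.0011, 0.0003, 0.0003, 0.0008, 0.0012, 0.001, 0.0009, 0.001, 0.0013, 0.0006, 0.0001, 0.0006, 0.0007, 0.0003, 0.0025, 0.0011, 0.0003]
green px 341.6666666666667 208.44444444444446 [[ 0.56168794 -0.14899002  0.06      ]]
```

>>> {"op": "servo_tool", "data": {
  "rows": [
    [[-0.02,0,0.03],5],
    [[-0.04,0,0.065],10],
    [[-0.06,0,0.1],15],
    [[-0.08,0,0.135],16.7],
    [[-0.1,0,0.17],16.7]
  ],
  "claw": -1
}}

```text
time: 0.52
tool_pos: [0.2819, -0.3596, 0.2385]
eef_rot: [-1.203, 1.219, -1.218]
contact_force: [1.2, -0.1, 0.1]
width: 0.0879
```

```bash
cat > go.py <<'E'
import sys,numpy as np
from bench import bot
from scipy.spatial.transform import Rotation as R
s=bot.state();M=R.from_rotvec(s["eef_rot"]).as_matrix()
print("t",round(s["time"],2),"p",s["tool_pos"].round(4),"heading",np.degrees(np.arctan2(M[1,2],M[0,2])).round(2),"F",s["contact_force"].round(2),"w",round(s["width"],4), "vel",abs(s["joint_vel"]).max().round(3))
if len(sys.argv)>3:
    g=np.array([float(a) for a in sys.argv[1:4]]);print("shift",(M.T@(g-s["tool_pos"])).round(4))
E
python3 go.py .5965 -.0045 .14
```

```text
t 0.52 p [ 0.2819 -0.3596  0.2385] heading -0.75 F [ 1.22 -0.15  0.12] w 0.0879 vel 0.992
shift [-0.3591  0.0987  0.3099]
```

>>> {"op": "servo_tool", "data": {
  "rows": [
    [[-0.025,0,0.022],0],
    [[-0.05,0,0.044],0],
    [[-0.075,0,0.066],0],
    [[-0.1,0,0.088],0],
    [[-0.125,0,0.11],0]
  ]
}}

```text
time: 0.93
tool_pos: [0.3932, -0.2359, 0.2386]
eef_rot: [-1.204, 1.217, -1.217]
contact_force: [-0.6, -0.1, 0.4]
width: 0.0883
```

>>> {"op": "servo_tool", "data": {
  "rows": [
    [[-0.025,0,0.022],0],
    [[-0.05,0,0.044],0],
    [[-0.075,0,0.066],0],
    [[-0.1,0,0.088],0],
    [[-0.125,0,0.11],0]
  ]
}}

```text
time: 1.35
tool_pos: [0.5045, -0.112, 0.2385]
eef_rot: [-1.204, 1.217, -1.217]
contact_force: [1.3, -0.3, 0.0]
width: 0.088
```

>>> {"op": "servo_tool", "data": {
  "rows": [
    [[-0.025,0.02,0.022],0],
    [[-0.05,0.04,0.044],0],
    [[-0.075,0.06,0.066],0],
    [[-0.1,0.08,0.088],0],
    [[-0.108,0.09,0.09],0]
  ]
}}

```text
time: 1.77
tool_pos: [0.5959, -0.0033, 0.1455]
eef_rot: [-1.207, 1.218, -1.213]
contact_force: [0.4, -0.0, -0.9]
width: 0.0877
```

>>> {"op": "servo_tool", "data": {
  "rows": [
    [[0,0,0],0],
    [[0,0,0],0],
    [[0,0,0],0]
  ]
}}

```text
time: 2.02
tool_pos: [0.5948, -0.0077, 0.1499]
eef_rot: [-1.203, 1.217, -1.219]
contact_force: [-0.2, -0.3, 0.1]
width: 0.0878
```

```bash
python3 go.py .5965 -.0045 .09
python3 - <<'E'
from bench import imaging
import cv2
for n,(a,b,c,d) in(("scene",(140,270,200,340)),("top",(120,230,220,380))):
    p=imaging.capture(n)["pixels"][a:b,c:d,::-1]
    cv2.imwrite(f"pics/{n}1.png",cv2.resize(p,None,fx=5 if n=="scene" else 4,fy=5 if n=="scene" else 4,interpolation=cv2.INTER_CUBIC))
E
```

```text
t 2.02 p [ 0.5948 -0.0077  0.1499] heading -0.67 F [-0.21 -0.29  0.14] w 0.0878 vel 0.011
shift [-0.0033  0.0599  0.0016]
```

View pics/scene1.png

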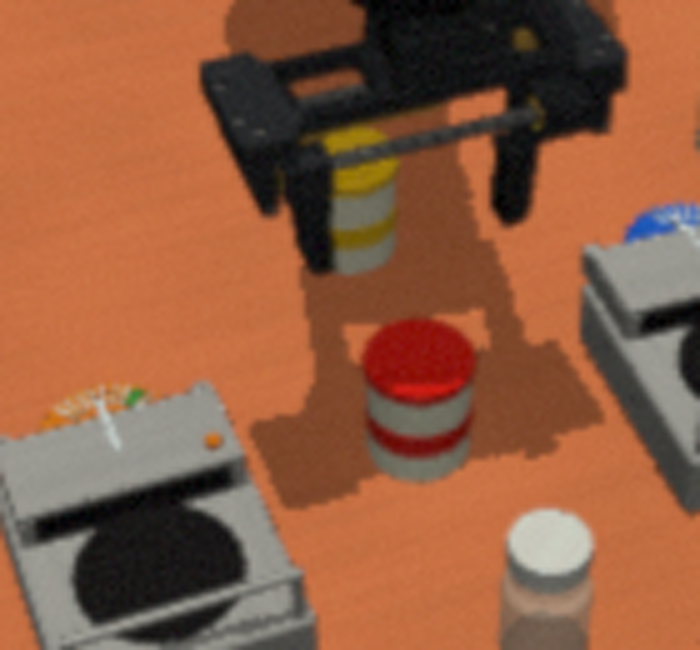

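View pics/top1.png

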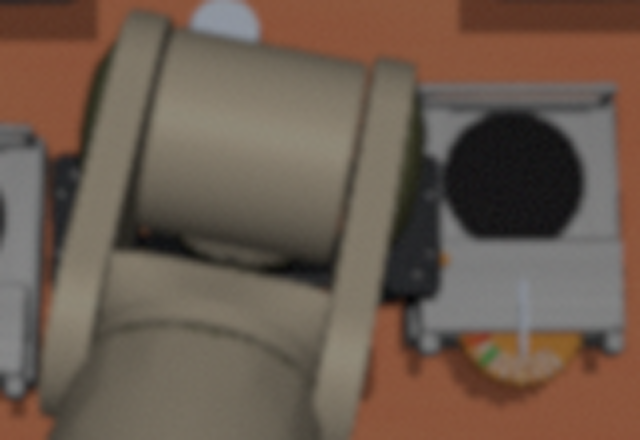

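Run:
```python
import numpy as np
c=np.load("scene0.npz");T=np.linalg.inv(c["cam_to_world"])
for p in([.5948,-.0077,.1499],[.5948,.036,.1499],[.5948,-.052,.1499],[.5965,-.0045,.068]):
    q=c["K"]@(T[:3,:3]@p+T[:3,3]);print(((q/q[2])[:2]-[200,140])*5)
```

```text
[408.53590048 234.93214712]
[489.81325444 213.4759227 ]
[324.14497381 257.21031655]
[415.26865253 354.80976386]
```

>>> {"op": "servo_tool", "data": {
  "rows": [
    [[-0.003,0.025,0.0015],0],
    [[-0.003,0.05,0.0015],0],
    [[-0.003,0.075,0.0015],0],
    [[-0.003,0.095,0.0015],0],
    [[-0.003,0.11,0.0015],0]
  ]
}}

```text
time: 2.53
tool_pos: [0.5959, -0.0045, 0.0379]
eef_rot: [-1.204, 1.218, -1.218]
contact_force: [0.4, -0.6, 0.1]
width: 0.0881
```

>>> {"op": "servo_tool", "data": {
  "rows": [
    [[0,0.01,0],0],
    [[0,0.018,0],0],
    [[0,0.024,0],0],
    [[0,0.024,0],0],
    [[0,0.024,0],0]
  ]
}}

```text
time: 2.95
tool_pos: [0.5967, -0.0038, 0.0153]
eef_rot: [-1.204, 1.216, -1.218]
contact_force: [0.4, 1.1, 0.4]
width: 0.0881
```

```bash
python3 go.py .5965 -.0045 .016
```

```text
t 2.95 p [ 0.5967 -0.0038  0.0153] heading -0.62 F [0.42 1.13 0.39] w 0.0881 vel 0.009
shift [ 0.0007 -0.0007 -0.0002]
```

>>> {"op": "servo_tool", "data": {
  "rows": [
    [[0,0,0],0],
    [[0,0,0],0],
    [[0,0,0],0],
    [[0,0,0],0],
    [[0,0,0],0]
  ],
  "claw": 1
}}

```text
time: 3.37
tool_pos: [0.5965, -0.0036, 0.0149]
eef_rot: [-1.204, 1.217, -1.217]
contact_force: [0.2, -1.6, 0.8]
width: 0.0566
```

>>> {"op": "servo_tool", "data": {
  "rows": [
    [[0,0,0],0],
    [[0,0,0],0],
    [[0,0,0],0],
    [[0,0,0],0]
  ]
}}

```text
time: 3.7
tool_pos: [0.5966, -0.0037, 0.0149]
eef_rot: [-1.204, 1.217, -1.217]
contact_force: [-0.7, -0.2, 2.6]
width: 0.0555
```

>>> {"op": "servo_tool", "data": {
  "rows": [
    [[0,-0.01,0],0],
    [[0,-0.025,0],0],
    [[0,-0.045,0],0],
    [[0,-0.07,0],0],
    [[0,-0.095,0],0]
  ]
}}

```text
time: 4.12
tool_pos: [0.596, -0.0034, 0.1108]
eef_rot: [-1.205, 1.218, -1.216]
contact_force: [0.8, -0.7, -3.2]
width: 0.055
```

```bash
python3 go.py .5965 -.0045 .12
python3 - <<'E'
from bench import imaging
import cv2
for n,(a,b,c,d) in(("scene",(140,270,200,340)),):
    p=imaging.capture(n)["pixels"][a:b,c:d,::-1]
    cv2.imwrite(f"pics/{n}2.png",cv2.resize(p,None,fx=5,fy=5,interpolation=cv2.INTER_CUBIC))
E
```

```text
t 4.12 p [ 0.596  -0.0034  0.1108] heading -0.61 F [ 0.76 -0.67 -3.2 ] w 0.055 vel 0.621
shift [ 0.0011 -0.0092  0.0005]
```

View pics/scene2.png

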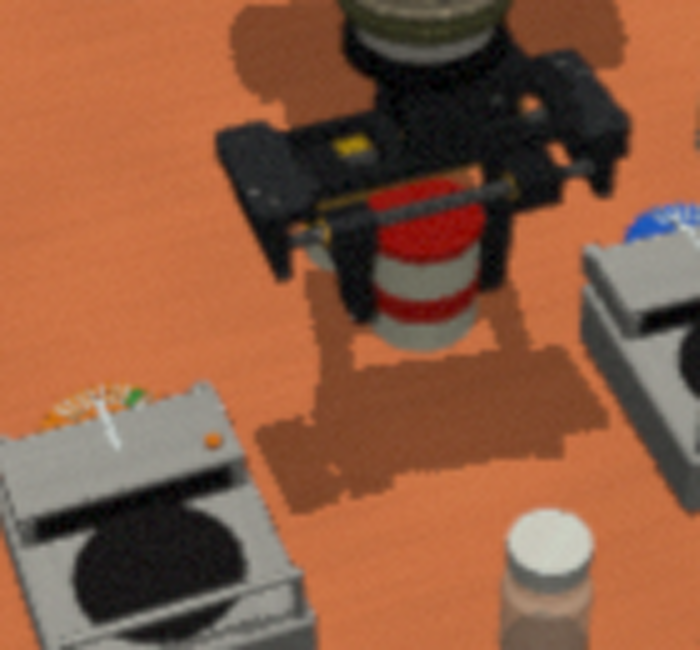

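```bash
python3 go.py .669 -.168 .111
```

```text
t 4.17 p [ 0.5983 -0.0038  0.1162] heading -0.6 F [ 2.48 -0.22  3.37] w 0.0553 vel 0.121
shift [0.1635 0.006  0.0724]
```

>>> {"op": "servo_tool", "data": {
  "rows": [
    [[0.01,0,0.004],0],
    [[0.03,0,0.013],0],
    [[0.055,0,0.024],0],
    [[0.08,0,0.035],0],
    [[0.105,0,0.047],0]
  ]
}}

```text
time: 4.58
tool_pos: [0.642, -0.1107, 0.1078]
eef_rot: [-1.205, 1.22, -1.215]
contact_force: [0.5, -0.9, -1.4]
width: 0.0554
```

>>> {"op": "servo_tool", "data": {
  "rows": [
    [[0.025,0,0.011],0],
    [[0.043,0,0.019],0],
    [[0.054,0,0.024],0],
    [[0.0585,0,0.0255],0],
    [[0.0585,0,0.0255],0]
  ]
}}

```text
time: 5.0
tool_pos: [0.6666, -0.169, 0.1078]
eef_rot: [-1.204, 1.22, -1.216]
contact_force: [0.3, 0.5, -3.3]
width: 0.0555
```

>>> {"op": "servo_tool", "data": {
  "rows": [
    [[0,0,0],0],
    [[0,0,0],0],
    [[0,0,0],0]
  ]
}}

```text
time: 5.25
tool_pos: [0.667, -0.167, 0.1097]
eef_rot: [-1.205, 1.217, -1.216]
contact_force: [-0.0, 0.4, -2.3]
width: 0.0551
```

```bash
python3 go.py .669 -.168 .066
python3 - <<'E'
from bench import imaging
import cv2
for n,(a,b,c,d) in(("scene",(150,290,160,300)),):
    p=imaging.capture(n)["pixels"][a:b,c:d,::-1]
    cv2.imwrite(f"pics/{n}3.png",cv2.resize(p,None,fx=4,fy=4,interpolation=cv2.INTER_CUBIC))
E
```

```text
t 5.25 p [ 0.667  -0.167   0.1097] heading -0.56 F [-0.03  0.41 -2.28] w 0.0551 vel 0.005
shift [0.001  0.0437 0.002 ]
```

View pics/scene3.png

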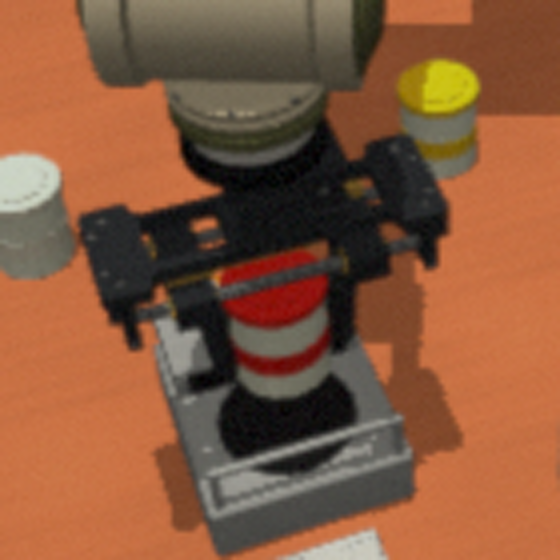

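>>> {"op": "servo_tool", "data": {
  "rows": [
    [[0.001,0.008,0.002],0],
    [[0.001,0.018,0.002],0],
    [[0.001,0.028,0.002],0],
    [[0.001,0.036,0.002],0],
    [[0.001,0.039,0.002],0]
  ]
}}

```text
time: 5.72
tool_pos: [0.6683, -0.1685, 0.0682]
eef_rot: [-1.205, 1.22, -1.215]
contact_force: [0.5, -0.6, -2.2]
width: 0.0555
```

>>> {"op": "servo_tool", "data": {
  "rows": [
    [[0,0,0],0],
    [[0,0.001,0],0],
    [[0,0.002,0],0],
    [[0,0.003,0],0],
    [[0,0.003,0],0]
  ]
}}

```text
time: 6.13
tool_pos: [0.6692, -0.1689, 0.0678]
eef_rot: [-1.204, 1.217, -1.217]
contact_force: [1.0, 1.1, -2.7]
width: 0.0555
```

```bash
python3 go.py .669 -.168 .065
```

```text
t 6.13 p [ 0.6692 -0.1689  0.0678] heading -0.61 F [ 1.    1.09 -2.72] w 0.0555 vel 0.002
shift [-0.0009  0.0028 -0.0002]
```

>>> {"op": "servo_tool", "data": {
  "rows": [
    [[-0.0005,0.0005,0],0],
    [[-0.0005,0.001,0],0],
    [[-0.0005,0.0015,0],0],
    [[-0.0005,0.0015,0],0]
  ]
}}

```text
time: 6.47
tool_pos: [0.6692, -0.1684, 0.0661]
eef_rot: [-1.204, 1.217, -1.217]
contact_force: [-0.3, -0.3, -2.2]
width: 0.0553
```

>>> {"op": "servo_tool", "data": {
  "rows": [
    [[0,0.0005,0],0],
    [[0,0.001,0],0],
    [[0,0.001,0],0],
    [[0,0.001,0],0]
  ]
}}

```text
time: 6.8
tool_pos: [0.6692, -0.1684, 0.0652]
eef_rot: [-1.204, 1.217, -1.217]
contact_force: [0.3, 0.2, -2.7]
width: 0.0552
```

>>> {"op": "servo_tool", "data": {
  "rows": [
    [[0,0.0005,0],0],
    [[0,0.0005,0],0],
    [[0,0.0005,0],0]
  ]
}}

```text
time: 7.05
tool_pos: [0.6693, -0.1684, 0.065]
eef_rot: [-1.204, 1.217, -1.217]
contact_force: [0.1, 1.1, -0.1]
width: 0.0556
```

>>> {"op": "servo_tool", "data": {
  "rows": [
    [[0,0.0005,0],0],
    [[0,0.0005,0],0],
    [[0,0.0005,0],0]
  ]
}}

```text
time: 7.3
tool_pos: [0.6693, -0.1684, 0.0649]
eef_rot: [-1.204, 1.217, -1.217]
contact_force: [-3.8, 0.7, 5.9]
width: 0.0552
```

>>> {"op": "servo_tool", "data": {
  "rows": [
    [[0,-0.0005,0],0],
    [[0,-0.0005,0],0],
    [[0,-0.0005,0],0],
    [[0,-0.0005,0],0],
    [[0,-0.0005,0],0]
  ],
  "claw": -1
}}

```text
time: 7.72
tool_pos: [0.6692, -0.1684, 0.0645]
eef_rot: [-1.204, 1.217, -1.217]
contact_force: [-0.0, 0.8, -0.0]
width: 0.0865
```

>>> {"op": "servo_tool", "data": {
  "rows": [
    [[0,0,0],0],
    [[0,0,0],0],
    [[0,0,0],0]
  ]
}}

```text
time: 7.97
tool_pos: [0.6692, -0.1684, 0.0647]
eef_rot: [-1.204, 1.217, -1.217]
contact_force: [-0.0, -0.1, -0.4]
width: 0.0881
```

```bash
python3 go.py
python3 - <<'E'
from bench import imaging
import cv2
for n,(a,b,c,d) in(("scene",(150,290,160,300)),):
    p=imaging.capture(n)["pixels"][a:b,c:d,::-1]
    cv2.imwrite(f"pics/{n}4.png",cv2.resize(p,None,fx=4,fy=4,interpolation=cv2.INTER_CUBIC))
E
```

```text
t 7.97 p [ 0.6692 -0.1684  0.0647] heading -0.61 F [-0.05 -0.1  -0.41] w 0.0881 vel 0.001
```

View pics/scene4.png

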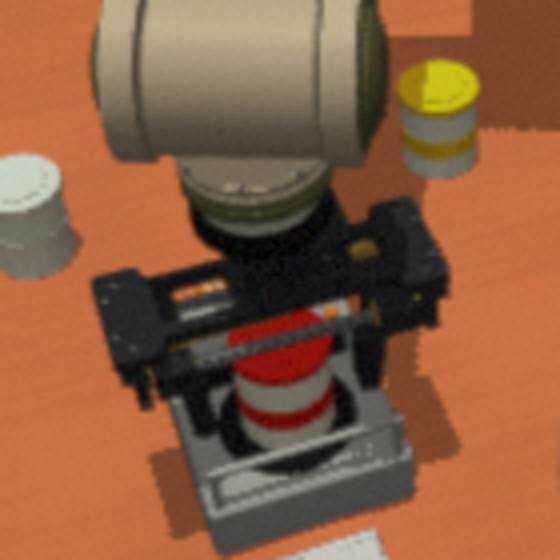

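>>> {"op": "servo_tool", "data": {
  "rows": [
    [[0,-0.01,0],0],
    [[0,-0.03,0],0],
    [[0,-0.055,0],0],
    [[0,-0.08,0],0],
    [[0,-0.1,0],0]
  ]
}}

```text
time: 8.43
tool_pos: [0.6695, -0.1685, 0.1678]
eef_rot: [-1.203, 1.215, -1.219]
contact_force: [0.0, -0.2, 0.7]
width: 0.0881
```

>>> {"op": "servo_tool", "data": {
  "rows": [
    [[0,0,-0.02],0],
    [[0,0,-0.055],0],
    [[0,0,-0.09],0],
    [[0,0,-0.13],0],
    [[0,0,-0.165],0]
  ],
  "claw": 1
}}

```text
time: 8.85
tool_pos: [0.5021, -0.1662, 0.1654]
eef_rot: [-1.204, 1.216, -1.217]
contact_force: [0.0, 0.1, 0.5]
width: 0.0565
```

>>> {"op": "servo_tool", "data": {
  "rows": [
    [[0,0,-0.01],0],
    [[0,0,-0.02],0],
    [[0,0,-0.02],0],
    [[0,0,-0.02],0]
  ]
}}

```text
time: 9.18
tool_pos: [0.4845, -0.1666, 0.1656]
eef_rot: [-1.204, 1.216, -1.218]
contact_force: [0.1, -0.6, -0.1]
width: 0.0306
```

```bash
python3 go.py .52 -.15 .05
python3 - <<'E'
from bench import imaging
import cv2,numpy as np
for n,(a,b,c,d) in(("scene",(150,290,160,300)),("top",(130,225,300,400))):
    z=imaging.capture(n);np.savez(n+"5.npz",**z);p=z["pixels"][a:b,c:d,::-1]
    cv2.imwrite(f"pics/{n}5.png",cv2.resize(p,None,fx=4 if n=="scene" else 6,fy=4 if n=="scene" else 6,interpolation=cv2.INTER_CUBIC))
E
```

```text
t 9.18 p [ 0.4845 -0.1666  0.1656] heading -0.63 F [ 0.09 -0.63 -0.12] w 0.0306 vel 0.024
shift [-0.0171  0.1156  0.0352]
```

View pics/scene5.png

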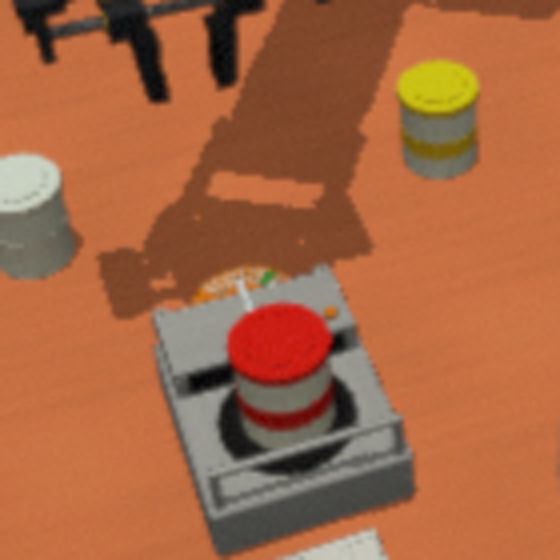

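View pics/top5.png

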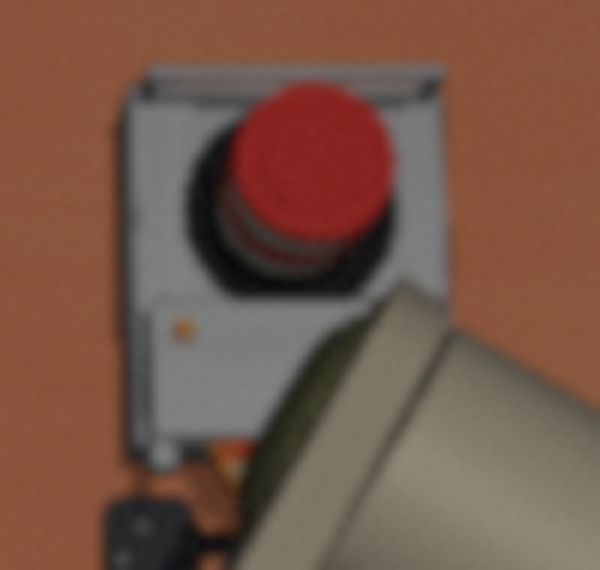

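```bash
python3 go.py .515 -.155 .042
```

```text
t 9.28 p [ 0.4849 -0.1665  0.1651] heading -0.6 F [ 0.38  0.04 -0.26] w 0.022 vel 0.01
shift [-0.0119  0.1231  0.0299]
```

>>> {"op": "servo_tool", "data": {
  "rows": [
    [[-0.004,0.02,0.005],0],
    [[-0.008,0.045,0.012],0],
    [[-0.012,0.07,0.02],0],
    [[-0.012,0.09,0.025],0],
    [[-0.012,0.105,0.03],0]
  ]
}}

```text
time: 9.7
tool_pos: [0.5147, -0.1541, 0.0576]
eef_rot: [-1.205, 1.218, -1.215]
contact_force: [-0.3, -0.5, -0.0]
width: 0.0008
```

>>> {"op": "servo_tool", "data": {
  "rows": [
    [[0,0.01,0],0],
    [[0,0.016,0],0],
    [[0,0.0185,0],0],
    [[0,0.0185,0],0],
    [[0,0.0185,0],0]
  ]
}}

```text
time: 10.12
tool_pos: [0.5146, -0.155, 0.0419]
eef_rot: [-1.204, 1.216, -1.218]
contact_force: [1.1, 0.6, -0.1]
width: 0.0004
```

```bash
python3 go.py .53 -.155 .042
cat > snap.py <<'E'
import sys,cv2,numpy as np
from bench import imaging
k=sys.argv[1];z=imaging.capture("scene");np.savez(f"scene{k}.npz",**z)
p=z["pixels"][190:260,190:260,::-1];cv2.imwrite(f"pics/scene{k}.png",cv2.resize(p,None,fx=8,fy=8,interpolation=cv2.INTER_CUBIC))
E
python3 snap.py 6
```

```text
t 10.12 p [ 0.5146 -0.155   0.0419] heading -0.62 F [ 1.13  0.6  -0.13] w 0.0004 vel 0.008
shift [-0.0001 -0.      0.0154]
```

View pics/scene6.png

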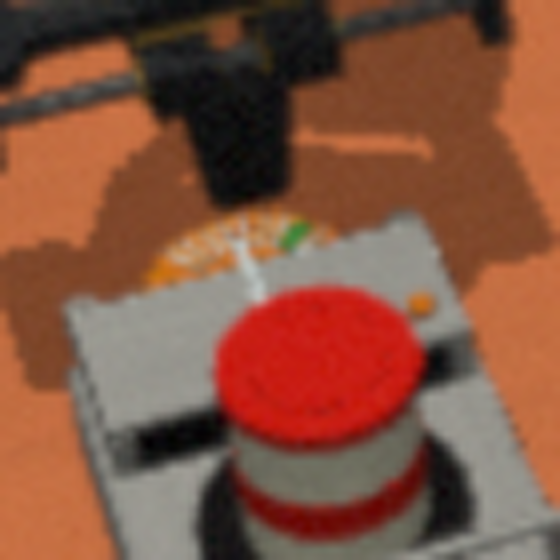

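>>> {"op": "servo_tool", "data": {
  "rows": [
    [[0.004,0,0.005],0],
    [[0.004,0,0.01],0],
    [[0.004,0,0.014],0],
    [[0.004,0,0.016],0],
    [[0.004,0,0.016],0]
  ]
}}

```text
time: 10.58
tool_pos: [0.5308, -0.1589, 0.0413]
eef_rot: [-1.204, 1.217, -1.217]
contact_force: [0.1, -0.9, 0.2]
width: 0.0002
```

>>> {"op": "servo_tool", "data": {
  "rows": [
    [[0,0,0.001],0],
    [[0,0,0.002],0],
    [[0,0,0.003],0],
    [[0,0,0.003],0]
  ]
}}

```text
time: 10.92
tool_pos: [0.5334, -0.1589, 0.0412]
eef_rot: [-1.204, 1.217, -1.217]
contact_force: [0.1, -0.1, 2.0]
width: 0.0002
```

>>> {"op": "servo_tool", "data": {
  "rows": [
    [[0,0,0.001],0],
    [[0,0,0.0015],0],
    [[0,0,0.0015],0]
  ]
}}

```text
time: 11.17
tool_pos: [0.5338, -0.1588, 0.041]
eef_rot: [-1.206, 1.219, -1.215]
contact_force: [-6.3, -0.2, 3.4]
width: 0.0003
```

>>> {"op": "servo_tool", "data": {
  "rows": [
    [[0,0,0.001],0],
    [[0,0,0.0015],0],
    [[0,0,0.0015],0]
  ]
}}

```text
time: 11.42
tool_pos: [0.5341, -0.1587, 0.0409]
eef_rot: [-1.208, 1.222, -1.213]
contact_force: [-13.5, -0.3, 7.8]
width: 0.0002
```

```bash
python3 go.py
```

```text
t 11.42 p [ 0.5341 -0.1587  0.0409] heading -0.6 F [-13.52  -0.35   7.82] w 0.0002 vel 0.005
```

>>> {"op": "servo_tool", "data": {
  "rows": [
    [[0,0,-0.004],0],
    [[0,-0.004,-0.005],0],
    [[0,-0.009,-0.005],0],
    [[0,-0.009,-0.005],0],
    [[0,-0.009,-0.005],0]
  ]
}}

```text
time: 11.83
tool_pos: [0.5318, -0.1591, 0.0508]
eef_rot: [-1.204, 1.216, -1.218]
contact_force: [0.7, -1.0, -0.8]
width: 0.0006
```

>>> {"op": "servo_tool", "data": {
  "rows": [
    [[0,0,0.001],0],
    [[0,0,0.002],0],
    [[0,0,0.003],0],
    [[0,0,0.003],0],
    [[0,0,0.003],0]
  ]
}}

```text
time: 12.25
tool_pos: [0.5339, -0.1588, 0.05]
eef_rot: [-1.205, 1.218, -1.216]
contact_force: [-3.1, 0.7, 1.0]
width: 0.0005
```

```bash
python3 go.py;python3 snap.py 7
```

```text
t 12.25 p [ 0.5339 -0.1588  0.05  ] heading -0.61 F [-3.05  0.73  0.99] w 0.0005 vel 0.006
```

View pics/scene7.png

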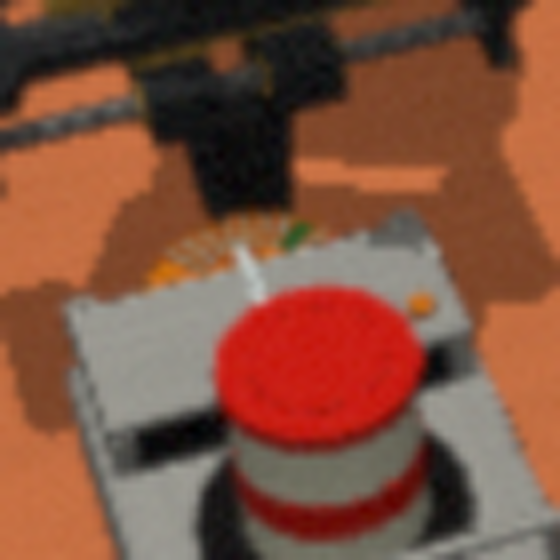

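>>> {"op": "servo_tool", "data": {
  "rows": [
    [[0,0,0.0005],0],
    [[0,0,0.0008],0],
    [[0,0,0.0008],0]
  ]
}}

```text
time: 12.55
tool_pos: [0.5342, -0.1588, 0.05]
eef_rot: [-1.206, 1.219, -1.215]
contact_force: [-8.2, 0.2, 3.5]
width: 0.0007
```

>>> {"op": "servo_tool", "data": {
  "rows": [
    [[0.002,0,0],0],
    [[0.004,0,0],0],
    [[0.006,0,0],0],
    [[0.008,0,0],0],
    [[0.008,0,0],0]
  ]
}}

```text
time: 12.97
tool_pos: [0.535, -0.1671, 0.0501]
eef_rot: [-1.204, 1.217, -1.217]
contact_force: [-2.6, 1.2, -0.9]
width: 0.0003
```

```bash
python3 go.py;python3 snap.py 8
```

```text
t 12.97 p [ 0.535  -0.1671  0.0501] heading -0.62 F [-2.62  1.16 -0.9 ] w 0.0003 vel 0.007
```

View pics/scene8.png

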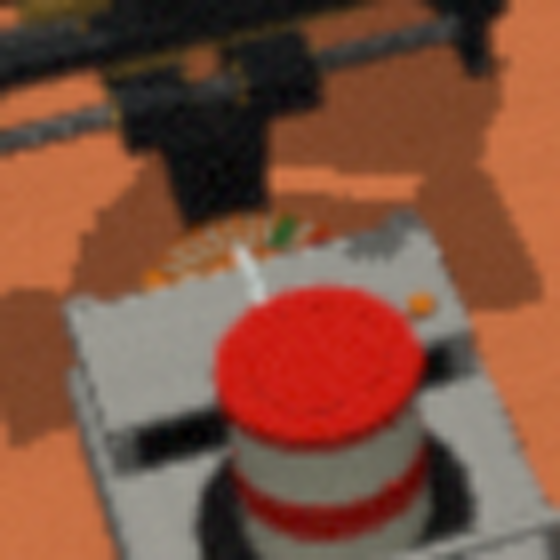

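```bash
cat > g.py <<'E'
import sys
from h import *
for k in sys.argv[1:]:
    s=dict(np.load(f"scene{k}.npz"));p=s["pixels"].astype(float)
    m=np.clip(p[...,1]-p[...,0]*1.0,0,None);w=np.zeros_like(m);w[214:236,205:240]=1;m*=w;m[m<12]=0
    if m.sum()==0: print(k,"no green");continue
    v,u=np.nonzero(m);W=m[v,u];c=(np.average(u,weights=W),np.average(v,weights=W))
    P=onz(s,c,.06)[0];d=P[:2]-[.583,-.1675]
    print(k,np.round(c,2),len(u),P.round(4),"r",np.hypot(*d).round(4),"angle/12",(np.degrees(np.arctan2(d[1],-d[0]))/12).round(2))
E
python3 g.py 0 6 7 8
```

```text
0 [226.28 219.01] 6 [ 0.5616 -0.1485  0.06  ] r 0.0286 angle/12 3.47
6 [226.27 219.  ] 6 [ 0.5616 -0.1485  0.06  ] r 0.0286 angle/12 3.46
7 [226.45 219.03] 4 [ 0.5619 -0.1481  0.06  ] r 0.0287 angle/12 3.55
8 [224.76 218.64] 3 [ 0.5589 -0.1517  0.06  ] r 0.0288 angle/12 2.76
```

>>> {"op": "servo_tool", "data": {
  "rows": [
    [[0,0,0.0008],0],
    [[0.002,0,0.0008],0],
    [[0.004,0,0.0008],0],
    [[0.006,0,0.0008],0],
    [[0.008,0,0.0008],0]
  ]
}}

```text
time: 13.43
tool_pos: [0.534, -0.1743, 0.0499]
eef_rot: [-1.207, 1.221, -1.213]
contact_force: [-13.9, 2.7, 4.2]
width: 0.0003
```

>>> {"op": "servo_tool", "data": {
  "rows": [
    [[0,0,0],0],
    [[0,0,0],0]
  ]
}}

```text
time: 13.6
tool_pos: [0.534, -0.1744, 0.0499]
eef_rot: [-1.207, 1.221, -1.213]
contact_force: [-13.2, 2.1, 4.7]
width: 0.0007
```

```bash
python3 go.py;python3 snap.py 9; python3 g.py 9
```

```text
t 13.6 p [ 0.534  -0.1744  0.0499] heading -0.57 F [-13.25   2.12   4.7 ] w 0.0007 vel 0.002
9 [222.75 218.57] 3 [ 0.5567 -0.1565  0.06  ] r 0.0285 angle/12 1.89
```

View pics/scene9.png

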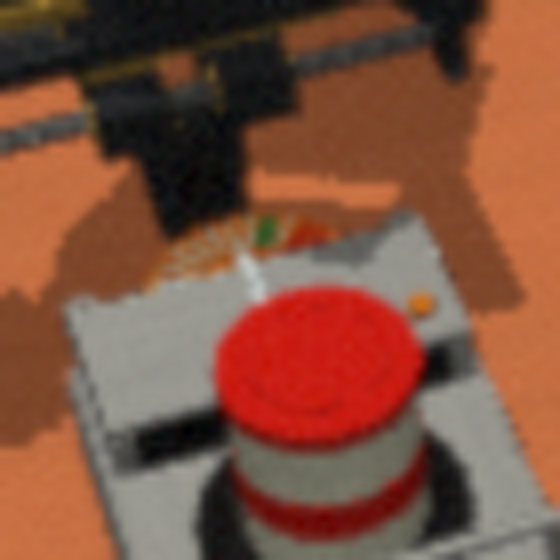

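>>> {"op": "servo_tool", "data": {
  "rows": [
    [[0,0,-0.003],0],
    [[0,0,-0.008],0],
    [[0,0,-0.02],0],
    [[0,0,-0.02],0],
    [[0,0,-0.02],0]
  ]
}}

```text
time: 14.07
tool_pos: [0.516, -0.175, 0.0506]
eef_rot: [-1.203, 1.216, -1.218]
contact_force: [0.2, 0.3, 0.4]
width: 0.0005
```

```bash
python3 go.py;python3 snap.py 10; python3 g.py 10
```

```text
t 14.07 p [ 0.516  -0.175   0.0506] heading -0.64 F [0.16 0.27 0.36] w 0.0005 vel 0.022
10 [222.58 218.62] 4 [ 0.5567 -0.157   0.06  ] r 0.0283 angle/12 1.82
```

View pics/scene10.png

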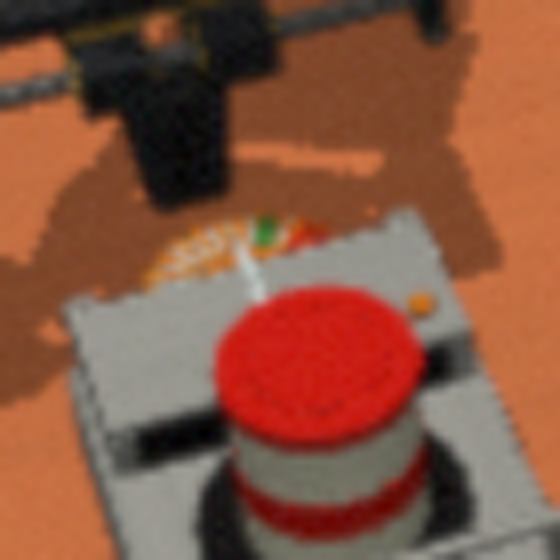

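>>> {"op": "servo_tool", "data": {
  "rows": [
    [[-0.009,0,0],0],
    [[-0.017,0,0],0],
    [[-0.017,0,0.008],0],
    [[-0.017,0,0.016],0],
    [[-0.017,0,0.0175],0]
  ]
}}

```text
time: 14.53
tool_pos: [0.5341, -0.1576, 0.0501]
eef_rot: [-1.205, 1.218, -1.215]
contact_force: [-5.7, 0.8, 2.9]
width: 0.0004
```

>>> {"op": "servo_tool", "data": {
  "rows": [
    [[0,0,0.0005],0],
    [[0,0,0.001],0],
    [[0,0,0.001],0]
  ]
}}

```text
time: 14.78
tool_pos: [0.534, -0.1577, 0.05]
eef_rot: [-1.205, 1.219, -1.215]
contact_force: [-4.2, 1.6, 2.3]
width: 0.0004
```

>>> {"op": "servo_tool", "data": {
  "rows": [
    [[0,0,0.0005],0],
    [[0.002,0,0.0005],0],
    [[0.004,0,0.0005],0],
    [[0.006,0,0.0005],0],
    [[0.008,0,0.0005],0]
  ]
}}

```text
time: 15.2
tool_pos: [0.535, -0.1663, 0.0501]
eef_rot: [-1.204, 1.217, -1.217]
contact_force: [-3.0, 1.2, 0.8]
width: 0.0006
```

>>> {"op": "servo_tool", "data": {
  "rows": [
    [[0,0,0],0],
    [[0,0,0],0]
  ]
}}

```text
time: 15.37
tool_pos: [0.535, -0.1662, 0.0502]
eef_rot: [-1.204, 1.217, -1.218]
contact_force: [-2.0, -0.8, -1.1]
width: 0.0003
```

```bash
python3 go.py;python3 snap.py 11; python3 g.py 11
```

```text
t 15.37 p [ 0.535  -0.1662  0.0502] heading -0.62 F [-2.03 -0.81 -1.15] w 0.0003 vel 0.004
11 [220.5  218.71] 5 [ 0.555 -0.162  0.06 ] r 0.0285 angle/12 0.92
```

View pics/scene11.png

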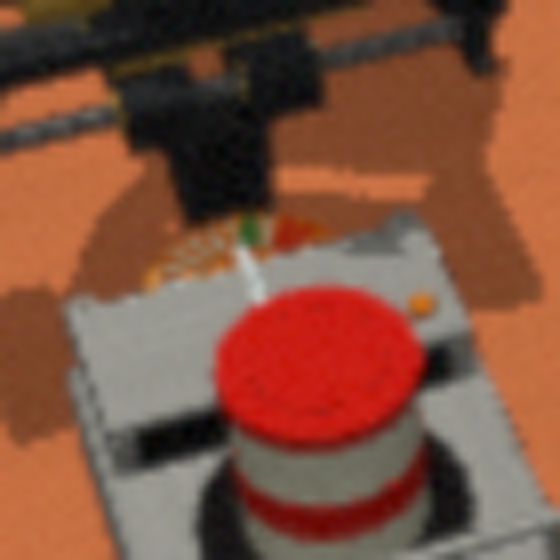

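Run:
```python
from h import *
t=dict(np.load("top0.npz"));s=dict(np.load("scene0.npz"))
for z in(.06,.068,.070): print(z,onz(t,[(350.8,191),(350.8,209)],z)[:,:2].round(4).tolist(),onz(s,[(190+240/8,190+243/8),(190+262/8,190+298/8)],z)[:,:2].round(4).tolist())
```

```text
0.06 [[0.6018, -0.1714], [0.5601, -0.1697]] [[0.5604, -0.1649], [0.5866, -0.165]]
0.068 [[0.6002, -0.1701], [0.5588, -0.1685]] [[0.5683, -0.1662], [0.5942, -0.1663]]
0.07 [[0.5998, -0.1698], [0.5585, -0.1682]] [[0.5703, -0.1665], [0.5961, -0.1667]]
```

>>> {"op": "servo_tool", "data": {
  "rows": [
    [[0,0,-0.003],0],
    [[0,0,-0.01],0],
    [[0,0,-0.03],0],
    [[0,0,-0.06],0],
    [[-0.02,-0.02,-0.09],0]
  ]
}}

```text
time: 15.83
tool_pos: [0.4427, -0.1457, 0.0681]
eef_rot: [-1.204, 1.221, -1.216]
contact_force: [0.1, 0.0, 0.9]
width: 0.0002
```

>>> {"op": "servo_tool", "data": {
  "rows": [
    [[-0.04,-0.04,0],0],
    [[-0.08,-0.05,0],0],
    [[-0.12,-0.05,0],0],
    [[-0.16,-0.05,0],0],
    [[-0.2,-0.05,0],0]
  ]
}}

```text
time: 16.25
tool_pos: [0.4466, 0.0496, 0.121]
eef_rot: [-1.202, 1.216, -1.219]
contact_force: [-0.1, -0.7, -0.4]
width: 0.0004
```

```bash
python3 go.py;python3 snap.py 12; python3 g.py 12
python3 - <<'E'
from bench import imaging
import cv2,numpy as np
z=imaging.capture("top");np.savez("top12.npz",**z);p=z["pixels"][190:225,325:375,::-1]
cv2.imwrite("pics/top12.png",cv2.resize(p,None,fx=12,fy=12,interpolation=cv2.INTER_CUBIC))
E
```

```text
t 16.25 p [0.4466 0.0496 0.121 ] heading -0.65 F [-0.1  -0.66 -0.37] w 0.0004 vel 1.141
12 [220.47 218.72] 5 [ 0.555  -0.1621  0.06  ] r 0.0285 angle/12 0.91
```

View pics/top12.png

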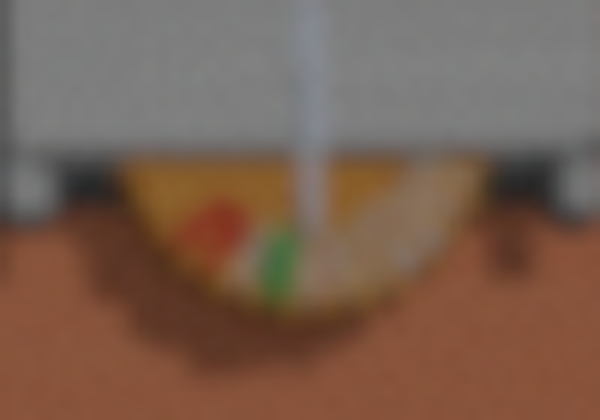

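View pics/scene12.png

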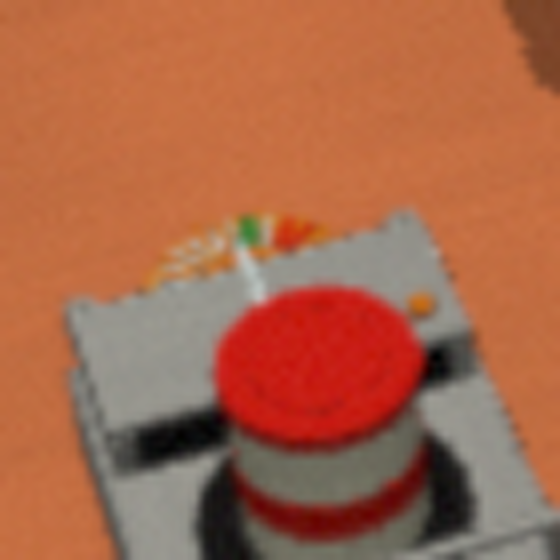

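>>> {"op": "servo_tool", "data": {
  "rows": [
    [[0.04,0,0],0],
    [[0.08,0,0],0],
    [[0.12,0,0],0],
    [[0.16,0,0],0],
    [[0.19,0,0],0]
  ]
}}

```text
time: 16.77
tool_pos: [0.4444, -0.1454, 0.1204]
eef_rot: [-1.203, 1.217, -1.219]
contact_force: [0.6, -0.7, 0.1]
width: 0.0007
```

>>> {"op": "servo_tool", "data": {
  "rows": [
    [[0.015,0.02,0],0],
    [[0.018,0.045,0],0],
    [[0.018,0.065,0],0],
    [[0.018,0.07,0],0],
    [[0.018,0.07,0],0]
  ]
}}

```text
time: 17.18
tool_pos: [0.444, -0.1601, 0.0494]
eef_rot: [-1.204, 1.22, -1.216]
contact_force: [-0.0, 0.3, 0.9]
width: 0.0005
```

```bash
python3 go.py .516 -.161 .05
```

```text
t 17.18 p [ 0.444  -0.1601  0.0494] heading -0.65 F [-0.03  0.26  0.91] w 0.0005 vel 0.042
shift [ 0.0001 -0.0007  0.072 ]
```

>>> {"op": "servo_tool", "data": {
  "rows": [
    [[0,0,0.03],0],
    [[0,0,0.06],0],
    [[0,0,0.078],0],
    [[0,0,0.085],0],
    [[0,0,0.085],0]
  ]
}}

```text
time: 17.6
tool_pos: [0.5309, -0.1611, 0.0512]
eef_rot: [-1.204, 1.214, -1.218]
contact_force: [0.8, 0.2, 0.6]
width: 0.0001
```

>>> {"op": "servo_tool", "data": {
  "rows": [
    [[0,0,0.002],0],
    [[0,0,0.004],0],
    [[0,0,0.005],0],
    [[0,0,0.005],0]
  ]
}}

```text
time: 17.93
tool_pos: [0.5339, -0.1611, 0.0504]
eef_rot: [-1.205, 1.219, -1.216]
contact_force: [-5.3, -0.0, 3.4]
width: 0.0007
```

```bash
python3 go.py
```

```text
t 17.93 p [ 0.5339 -0.1611  0.0504] heading -0.62 F [-5.3  -0.04  3.42] w 0.0007 vel 0.007
```

>>> {"op": "servo_tool", "data": {
  "rows": [
    [[0.001,0,0.0004],0],
    [[0.003,0,0.0004],0],
    [[0.005,0,0.0004],0],
    [[0.0065,0,0.0004],0],
    [[0.0075,0,0.0004],0]
  ]
}}

```text
time: 18.35
tool_pos: [0.535, -0.1687, 0.0502]
eef_rot: [-1.204, 1.218, -1.217]
contact_force: [-3.0, 1.5, 0.7]
width: 0.0003
```

>>> {"op": "servo_tool", "data": {
  "rows": [
    [[0,0,0],0],
    [[0,0,0],0]
  ]
}}

```text
time: 18.52
tool_pos: [0.535, -0.1686, 0.0501]
eef_rot: [-1.204, 1.217, -1.217]
contact_force: [-3.6, -0.5, 2.0]
width: 0.0003
```

```bash
python3 go.py;python3 snap.py 13; python3 g.py 13
```

```text
t 18.52 p [ 0.535  -0.1686  0.0501] heading -0.61 F [-3.58 -0.51  1.96] w 0.0003 vel 0.004
13 [218.23 218.52] 3 [ 0.5521 -0.1673  0.06  ] r 0.0309 angle/12 0.03
```

View pics/scene13.png

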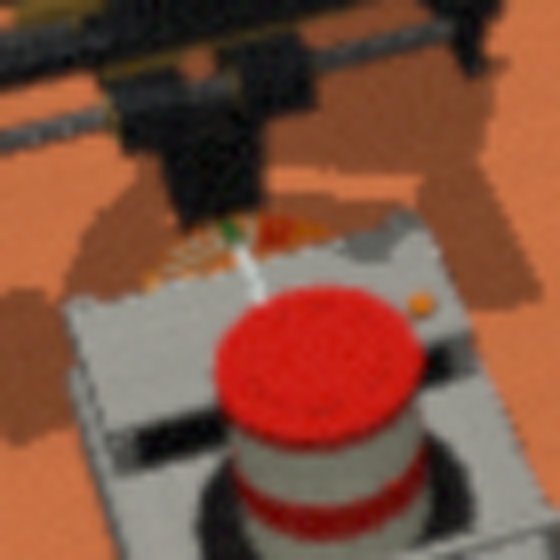

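Angle is about 0: the green mark is under the pointer. I'll withdraw straight back and check from above.

>>> {"op": "servo_tool", "data": {
  "rows": [
    [[0,0,-0.003],0],
    [[0,0,-0.01],0],
    [[0,0,-0.03],0],
    [[0,0,-0.06],0],
    [[-0.02,-0.02,-0.09],0]
  ]
}}

```text
time: 18.98
tool_pos: [0.4431, -0.1484, 0.068]
eef_rot: [-1.204, 1.221, -1.216]
contact_force: [1.2, 0.7, 0.8]
width: 0.0003
```

>>> {"op": "servo_tool", "data": {
  "rows": [
    [[-0.04,-0.04,0],0],
    [[-0.08,-0.07,0],0],
    [[-0.12,-0.09,0],0],
    [[-0.16,-0.09,0],0],
    [[-0.2,-0.09,0],0]
  ]
}}

```text
time: 19.4
tool_pos: [0.4475, 0.0338, 0.1607]
eef_rot: [-1.201, 1.214, -1.22]
contact_force: [1.1, 0.3, -0.6]
width: 0.0003
```

>>> {"op": "servo_tool", "data": {
  "rows": [
    [[0,0,0],0],
    [[0,0,0],0],
    [[0,0,0],0]
  ]
}}

```text
time: 19.65
tool_pos: [0.4472, 0.0322, 0.1586]
eef_rot: [-1.204, 1.217, -1.217]
contact_force: [1.0, 0.1, -0.2]
width: 0.0005
```

```bash
python3 go.py;python3 snap.py 14; python3 g.py 14
python3 - <<'E'
from bench import imaging
import cv2,numpy as np
z=imaging.capture("top");np.savez("top14.npz",**z);p=z["pixels"][135:225,315:395,::-1]
cv2.imwrite("pics/top14.png",cv2.resize(p,None,fx=6.5,fy=6.5,interpolation=cv2.INTER_CUBIC))
s=np.load("scene14.npz")["pixels"];cv2.imwrite("pics/scene14f.png",s[...,::-1])
E
```

```text
t 19.65 p [0.4472 0.0322 0.1586] heading -0.59 F [ 1.01  0.15 -0.16] w 0.0005 vel 0.032
14 [218.33 218.57] 4 [ 0.5524 -0.1671  0.06  ] r 0.0306 angle/12 0.06
```

View pics/top14.png

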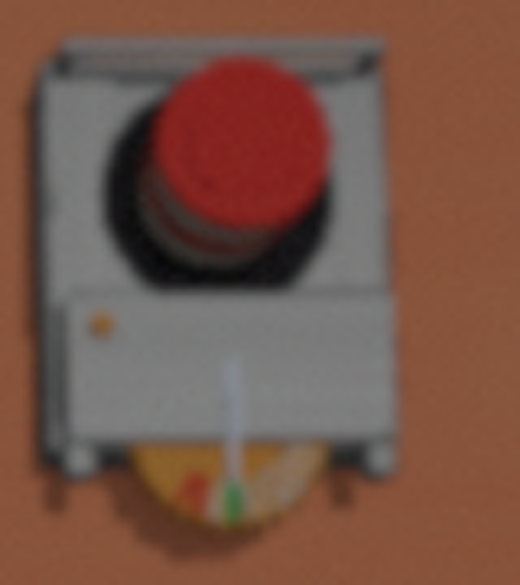

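View pics/scene14f.png

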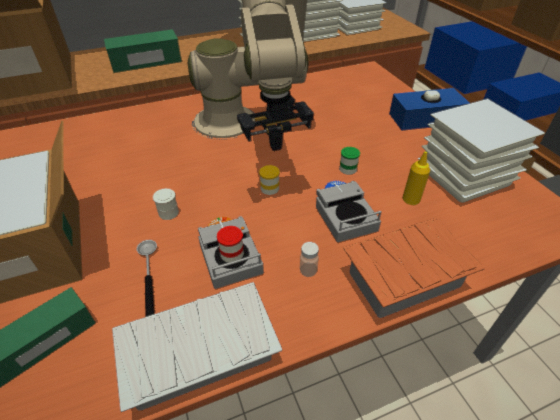

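```bash
python3 - <<'E'
from h import *
from bench import bot
t=dict(np.load("top14.npz"));s=dict(np.load("scene14.npz"))
pt=t["pixels"].astype(int);ps=s["pixels"].astype(int)
ct=blob((pt[...,1]<0.42*pt[...,0])&(pt[...,0]>80),(335,140,372,172)); cs=blob((ps[...,1]<0.3*ps[...,0])&(ps[...,0]>120),(215,225,247,246))
et=cv2.fitEllipse(ct.astype(np.float32))[0];es=cv2.fitEllipse(cs.astype(np.float32))[0]
print(fitc(onz(t,ct,.118)),fitc(onz(s,cs,.118)),tri(t,et,s,es))
E
python3 -c "
from bench import bot
print(bot.close_job())"
```

```text
[ 0.66664205 -0.16732181  0.0282006 ] [ 0.6712723  -0.16764693  0.02807415] (array([ 0.66779816, -0.16758355,  0.11366491]), np.float64(0.0009328758487102687))
the job is handed in; nothing more can be done
None
```

The red-lidded soup cup is standing upright on the orange warmer's black plate, and the orange wheel is at its green mark. I handed the job in at about 20 s.

- **Cup:** It was set down slowly, touching the plate with about 6 N. The last check put the lid about 1 mm from the plate's centre, against the 14 mm to spare all round, so the cup is wholly on the plate.
- **Wheel:** I rolled it one click at a time with the shut fingertips. I checked the picture after each click and backed off twice on the way. In both cameras the green mark now sits under the white pointer (measured angle about 0.05 of a click). It never went past green towards the red marks.
- **Everything else:** In the final scene picture, the blue-wheel warmer and the other items look the same as at the start. The arm is clear of everything.

Some checks disagreed or fell outside the figures you gave:
- **Camera offset:** The two cameras differ by about 4 mm along x, and I used values in between. Triangulated lid heights also read about 4 mm low (64 mm against 68, and 114 mm against 118), while the depth maps matched your heights.
- **Wheel pressure:** The fingertip briefly pressed with about 13 to 14 N, above the 5 to 8 N you suggested. The first time was while finding contact, the second during the second click. The wheel still turned cleanly.

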